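# Put the damper regulator into service

### The arm

A 6-joint arm with a two-finger parallel gripper is mounted at the origin on the work surface. World frame = base frame: x ahead of the robot, y to its left, z up, the work surface at z = 0. Lengths are in m, angles in degrees, forces in N, time in s.
With the tool pointing down it reaches from about 0.35 to 0.875 m from the base axis. Payload 15.5 kg.
Tool frame: the origin (TCP) lies between the finger pads; the fingertips stand 19 mm ahead of it and the grasp point (between the pads) is the TCP; z points along the fingers, y is the line along which they close (so a half turn about z gives the same grasp; the last joint's range is limited). The gripper opens to 85 mm and grips with 20 to 120 N. Pads are 22 mm wide; open, the fingers measure 114 mm over their backs; the gripper's body (76 mm by 85 mm) begins 54 mm behind the grasp point. The pads swing forward as they close: fully open they stand 13 mm farther back than shut.
Start: joints at [62.768, 28.281, 77.091, -0, 74.628, -5.472], TCP at [0.232, 0.58, 0.25] pointing down, gripper open.
Joint ranges: [-166.48, 166.48], [-47.26, 123.95], [12.59, 153.08], [-70.14, 250.14], [6.76, 159.57], [-176.63, 176.63]. Speed limits (degrees/s): [108.29, 108.29, 147.25, 172.46, 172.46, 172.46].

### API

Orientations are given as [roll, pitch, yaw] about the fixed x, y, z axes, in that order (R = Rz(yaw) Ry(pitch) Rx(roll)).
In Python, from bench import arm gives the robot as it stands. Calls block until the motion is done:
- arm.move_to(position, orientation): joint-space move of the TCP to a pose.
- arm.servo_line(position, attitude=None, rate=0.15): straight line of the TCP; attitude=None keeps the orientation; rate is the mean speed in m/s.
- arm.goto_joints(angles): joint-space move.
- arm.command_gripper(opening, grip_force=None): finger opening in m; grip_force is the grip in N (None keeps the last); returns when the fingers have stopped.
- arm.pause(seconds).
- arm.solve_ik(position, orientation): joint angles nearest the present ones, or None.
- arm.sense(): the state.
- arm.grab_frame(name): name is "scene" or "top"; returns a dict with "color" (400x640x3 uint8, red, green, blue), "range_z" (400x640 float32, m along the optical axis (not along the pixel's ray), 0 where there is no reading), "fx", "fy", "cx", "cy" (pixels), "k1" (the pictures are not rectified: a ray, as slopes to the right and down, at radius r is drawn at 1 + k1 r^2 times it, then the intrinsics apply), "R" (3x3) and "t" (3): a world point X has camera coordinates R X + t. Camera axes: x right, y down, z forward; pixel columns grow to the right and rows downward; lengths in m; the calibration is good to about 2 mm. A picture is of the moment at which its call begins.
A pose or a line that the arm cannot do raises arm.PlanningError and nothing moves.
- arm.sign_off(): hands the job in; it is judged then, once.
The state is a dict: "time_s": time; "qpos": joint angles; "joint_vel": joint speeds; "effort": joint torques, N m; "position": TCP position; "tool_rot": TCP orientation; "ft_force": force on the tool from outside, world axes, zero at the start; "torque": the same for the moment, N m; "grip_width": finger opening in m; "grasp_force": force on a finger pad.
Only numpy, scipy, OpenCV 4.12 (cv2) and the standard library are available. Lean on these libraries where they do the work, as an engineer would, in place of code of your own. Each camera call takes 0.05 s, during which the arm holds its last target. There are 200 camera calls.

### The job

Put the new damper regulator into service: first turn its clutch knob clockwise until it clicks over into released, then unlock each transit plug still in its ports (anticlockwise), lift it out and put it in the steel tray. With all plugs in the tray, take the dust cap off the trim well, turn the small knob down in the well until the tip of the geared arm is in line with the brass index on the quadrant, fit the cap back flat in its well, and last of all turn the clutch knob back anticlockwise until it clicks home to engaged. Do not push the geared arm or the index directly, and do not disturb the gauge, the gate valve or the glass sight tube.

Things in the scene. Friction and masses are not known exactly. Their poses are not given: they have to be found in the camera images.
- regulator: Damper regulator, an iron gear case bolted to the slate. Origin under its centre on the shelf; x away from the robot at yaw 0. Foot 250 (x) by 400 (y) mm, case 210 by 340 mm with a flat deck at z = 98 mm. On the deck's near side three bayonet ports, on its far side clutch knob, trim well and the geared arm's shaft. A fixed hand crank (not used) sticks out at the +y end to y = 240 mm, z = 100 mm.
- port_mid (a point): Mouth of the middle bayonet port, on the deck. The other two ports are 105 mm to either side of it along the regulator's y. A port is a 20 mm square hole with a 13 mm wide slot to both sides along the regulator's x, 36 mm over the slot ends. A port without a plug is just an empty slot: leave it.
- plug0: Steel bayonet transit plug, 120 g. Origin on its axis under its flange, z up, x along grip bar and lugs. Flange 34 mm across, 5 mm thick; grip bar on it 34 (x) by 12 (y) mm, top 30 mm above the origin; stem below 17 mm across, reaching 20 mm down, with two lugs along x (30 mm over both, 8 to 13 mm below the origin). Starts locked in a port, origin level with the deck.
- plug1: Same as plug0. Locked, a plug's x axis lies 60 to 77 degrees clockwise (seen from above) of the regulator's x; clockwise it soon meets a stop. Turned anticlockwise until its x is along the regulator's x (within 11 degrees; an open stop lies just past that) it lifts straight out; the stem is clear of the deck after 20 mm. Only its weight and slight friction hold it.
- plug2: Same as plug0. (A plug that is not there has no reading.) Dropped on its side a plug rests on the edge of its flange; it then can be taken across the flange.
- clutch_knob (a joint): Clutch knob, rad: 0 = engaged (start), grows clockwise seen from above, end stop at 0.9 = released. A spring pawl rides over a lobe in between: torque rises to about 0.15 N m, and past the middle (0.45) the knob snaps on to the other end by itself; let go before that, it springs back. Same in both directions.
- clutch_grip (a point): On the clutch knob's upright axis at x 55, y 112 mm of the regulator; turns with the knob, x along its grip bar. Bar 44 mm (x) by 13 mm (y), from 16 mm below to 10 mm above this point; under it a round hub 38 mm across. This point is 30 mm above the deck.
- damper_arm: Geared damper arm, a flat iron lever with a brass ball stud. Origin on its upright shaft (x 60, y -120 mm of the regulator), x along the lever to its narrow tip 118 mm out. Lever top 120 mm, stud 140 mm above the shelf. At the start it points along the regulator's x; driven by the trim knob (clockwise takes the tip to the regulator's -y side).
- trim_knob (a joint): Trim knob angle, rad, 0 at the start, grows clockwise seen from above, travel -1.2 to 3.6. Friction 0.04 N m, stays where it is left. Drives the geared arm: 1 rad of knob turns the arm 0.25 rad the same way.
- trim_grip (a point): Centre of the trim knob: a knurled aluminium cylinder 20 mm across and 20 mm high (10 mm above and below this point), standing on the axis and floor of a round well (x 52, y 0 mm of the regulator) 84 mm across and 28 mm deep; its top is 8 mm below the deck. Covered by the dust cap at the start. Upright axis; turns with the knob.
- lever_tip (a point): Point at the tip of the geared arm, 118 mm from its shaft axis.
- index_tip (a point): Point where the arm's tip must come: 118 mm from the arm's shaft axis, in line with the brass set index, a 6 mm wide brass finger clamped on the quadrant just outside the arm's tip circle. 0.25 to 0.6 rad clockwise from the arm at the start; leave the index itself where it is.
- tray: Open steel parts tray, loose, 0.9 kg, 170 (x) by 230 (y) by 30 mm, walls and floor 4 mm. Origin under its centre.
- gauge: Bystander: nickel-plated dial gauge lying on its back, 90 mm across, 30 mm high, brass stem along -x to 70 mm. Origin under the dial's centre.
- gate_valve: Bystander: brass gate valve standing on the slate, 90 mm long (x), 86 mm high, handwheel on top. Origin under its centre.
- sight_tube: Bystander: green glass sight tube lying on its two brass end blocks, 196 mm long (x), 30 mm high. Origin under its centre.
- dust_cap: Aluminium dust cap, 150 g, loose, sitting in the mouth of the trim well at the start. Origin on its axis under its flange (level with the deck when seated), z up. Flange 92 mm across, 4 mm thick; below it a spigot 76 mm across, 5 mm deep, a loose fit in the 84 mm well; on top a knurled round grip 24 mm across, its top 28 mm above the origin. May be set aside anywhere, e.g. on the deck.

How it is judged (in metres and radians):
On the way, in this order (a step that is already met when the one before it is completed fails the run):
1. the clutch knob has clicked over into released (value of joint clutch_knob above 0.8 rad), for 0.2 s.
2. with the clutch released, every transit plug there is lies in the tray, let go (value of joint clutch_knob above 0.8 rad and x of plug0 in the frame of tray between -0.074 and 0.074 m and y of plug0 in the frame of tray between -0.104 and 0.104 m and z of plug0 in the frame of tray between 0 and 0.05 m and linear speed of each of plug0, plug1, plug2 below 0.03 m/s and contact force between each of plug0, plug1, plug2 and the fingers below 0.2 N and x of plug1 in the frame of tray between -0.074 and 0.074 m and y of plug1 in the frame of tray between -0.104 and 0.104 m and z of plug1 in the frame of tray between 0 and 0.05 m and x of plug2 in the frame of tray between -0.074 and 0.074 m and y of plug2 in the frame of tray between -0.104 and 0.104 m and z of plug2 in the frame of tray between 0 and 0.05 m), for 0.2 s.
3. with the clutch released, the arm has been trimmed into line with the index (value of joint clutch_knob above 0.8 rad and horizontal distance between lever_tip and index_tip below 0.006 m), for 0.3 s.
4. with the clutch still released and the arm in line, the dust cap is back in the mouth of the well, let go (all of step 3 and horizontal distance between dust_cap and trim_grip below 0.008 m and z of dust_cap in the frame of regulator below 0.101 m and angle between dust_cap's own z axis and vertical below 0.06 rad and linear speed of dust_cap below 0.03 m/s and contact force between dust_cap and the fingers below 0.2 N), for 0.2 s.
5. the clutch knob has clicked home to engaged (value of joint clutch_knob below 0.1 rad), for 0.2 s.
At the end, for the whole second after the job is handed in: Clutch knob engaged (below 0.1 rad), arm tip within 6 mm of the index line, dust cap flat in the mouth of the well (within 8 mm of its axis), every plug present at rest inside the tray, the tray flat (value of joint clutch_knob below 0.1 rad and horizontal distance between lever_tip and index_tip below 0.006 m and angle between tray's own z axis and vertical below 0.1 rad and x of plug0 in the frame of tray between -0.074 and 0.074 m and y of plug0 in the frame of tray between -0.104 and 0.104 m and z of plug0 in the frame of tray between 0 and 0.05 m and linear speed of each of plug0, plug1, plug2, dust_cap below 0.03 m/s and x of plug1 in the frame of tray between -0.074 and 0.074 m and y of plug1 in the frame of tray between -0.104 and 0.104 m and z of plug1 in the frame of tray between 0 and 0.05 m and x of plug2 in the frame of tray between -0.074 and 0.074 m and y of plug2 in the frame of tray between -0.104 and 0.104 m and z of plug2 in the frame of tray between 0 and 0.05 m and horizontal distance between dust_cap and trim_grip below 0.008 m and z of dust_cap in the frame of regulator below 0.101 m and angle between dust_cap's own z axis and vertical below 0.06 rad); the robot touches nothing.
It fails at once if a bystander (gauge, gate valve, sight tube) was moved more than 4 cm (distance of any of gauge, gate_valve, sight_tube from where it was at the start of the episode above 0.04 m).
It fails at once if the geared arm was pushed directly by the robot (over 5 N) (contact force between damper_arm and the fingers above 5 N or contact force between damper_arm and the arm above 5 N).
It fails at once if the brass set index was shifted more than 6 mm (distance of index_tip from where it was at the start of the episode above 0.006 m).
Of plug0, plug1, plug2 only 2 to 3 are there at a start; the rules pass over those that are not, and their reading is None.
At some moment in a run one of tray may be knocked a few centimetres aside while the robot is not near it.
Once in a run the grip may slacken for a moment while it holds something.
It also fails if it takes over 210 s, if anything falls off the work surface, if the arm or the gripper's body presses on something with over 40 N, if the wrist force passes 120 N, or if a joint passes its speed limit or range.

## Working session

There is one attempt and no reset: what is moved stays moved. The work goes in short steps, each a Python script; the robot and the scene stay as the last script left them, time stands still between calls to the robot, and variables do not carry over. Pictures are saved under pics/ and viewed, at most 14 in all, crops included, and the job is handed in when it is done.

```bash
ls; mkdir -p pics; python3 - <<'E'
from bench import arm
import cv2,numpy as np
for n in("scene","top"):
    f=arm.grab_frame(n)
    cv2.imwrite(f"pics/{n}0.png",f["color"][:,:,::-1]); np.savez(f"pics/{n}0.npz",**f)
    print(n,f["fx"],f["fy"],f["cx"],f["cy"],f["k1"],np.round(-f["R"].T@f["t"],3),np.round(f["R"],3).tolist())
s=arm.sense();print(s)
E
```

```text
bench.py
pics
scene 418.82174166441536 418.82174166441536 315.7183176560601 200.26405184308535 -0.05330024691980178 [ 1.068 -0.396  0.94 ] [[0.703, 0.711, -0.009], [0.561, -0.563, -0.607], [-0.437, 0.422, -0.795]]
top 467.3167392151984 467.3167392151984 318.37625970594473 197.60704625937487 -0.07944387181102584 [0.3   0.064 1.389] [[-0.073, -0.997, -0.004], [-0.973, 0.072, -0.218], [0.217, -0.012, -0.976]]
{'time_s': 0.1, 'qpos': array([ 6.27671481e+01,  2.83090610e+01,  7.71213882e+01, -4.04437337e-05,
        7.46284577e+01, -5.47353635e+00]), 'joint_vel': array([-0.06996913, -0.01873597, -0.13433349,  0.06934907, -0.05345523,
        0.05378268]), 'effort': array([ 1.24739134e-03, -8.83606768e+01, -3.84563541e+01,  7.54727898e-05,
        5.36963926e-03, -1.27430056e-06]), 'position': array([0.23157838, 0.58021006, 0.2497974 ]), 'tool_rot': array([-1.79941358e+02, -5.58008172e-03,  1.58240692e+02]), 'ft_force': array([ 0.18123398, -0.31981507, -0.45884446]), 'torque': array([ 0.00272535,  0.01116486, -0.01086404]), 'grasp_force': 0.0, 'grip_width': 0.08545313640437077}
```

View pics/scene0.png

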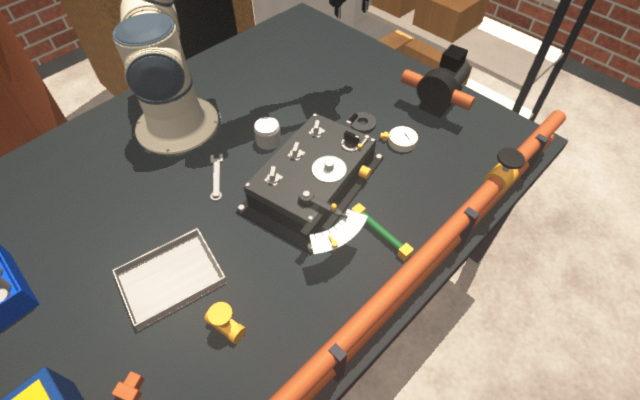

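View pics/top0.png

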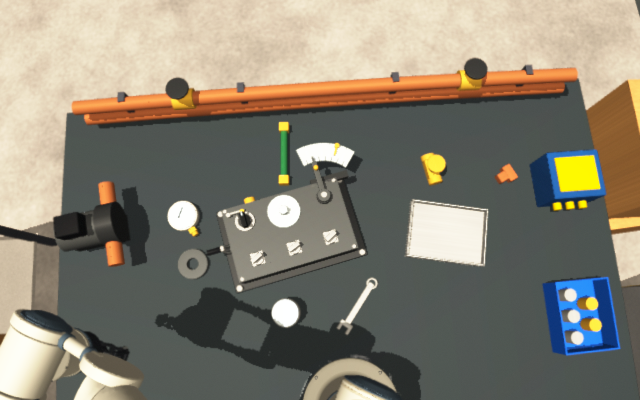

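The scene view shows the regulator at about (312,170), the tray at (170,277), the gate valve at (222,322), the sight tube at (383,232) and the gauge at (402,138). In the top view the plugs are at (258,258), (294,247) and (331,237). The cap is at (284,210), the clutch at (245,215), the arm shaft at (323,196), the index near (337,148) and the tray at (447,232). I'll enlarge both next.

```bash
cat > h.py <<'E'
import numpy as np,cv2
from bench import arm
def load(n): return dict(np.load(f"pics/{n}.npz"))
def grab(n,tag):
    f=arm.grab_frame(n); np.savez(f"pics/{tag}.npz",**f); return f
def K(f): return np.array([[f["fx"],0,f["cx"]],[0,f["fy"],f["cy"]],[0,0,1]],float)
def D(f): return np.array([float(f["k1"]),0,0,0])
def ray(f,uv):
    p=cv2.undistortPoints(np.array(uv,float).reshape(-1,1,2),K(f),D(f)).reshape(-1,2)
    d=np.c_[p,np.ones(len(p))]@f["R"]
    return -f["R"].T@f["t"],d
def onz(f,uv,z):
    c,d=ray(f,uv); return c+d*((z-c[2])/d[:,2])[:,None]
def proj(f,X):
    r,_=cv2.Rodrigues(f["R"]); return cv2.projectPoints(np.array(X,float).reshape(-1,1,3),r,f["t"],K(f),D(f))[0].reshape(-1,2)
def tri(f,u,g,v):
    c1,d1=ray(f,u);c2,d2=ray(g,v);d1=d1[0];d2=d2[0]
    s=np.linalg.lstsq(np.c_[d1,-d2],c2-c1,rcond=None)[0]
    a=c1+s[0]*d1;b=c2+s[1]*d2; return (a+b)/2,np.linalg.norm(a-b)
def depthpt(f,u,v):
    z=f["range_z"][int(round(v)),int(round(u))]; c,d=ray(f,[u,v]); return c+d[0]*z
def crop(f,x0,y0,w,h,s,name):
    im=cv2.resize(f["color"][y0:y0+h,x0:x0+w,::-1],None,fx=s,fy=s,interpolation=cv2.INTER_CUBIC)
    for k in range(0,w,20): cv2.putText(im,str(x0+k),(k*s,8),0,.3,(0,255,255),1)
    for k in range(20,h,20): cv2.putText(im,str(y0+k),(0,k*s+4),0,.3,(0,255,255),1)
    cv2.imwrite(f"pics/{name}.png",im)
E
python3 - <<'E'
from h import *
crop(load("top0"),205,130,170,130+30,4,"tc"); crop(load("scene0"),230,100,190,150,4,"sc")
f=load("top0")
for u,v in[(270,235),(284,202),(447,232),(400,300)]:print(depthpt(f,u,v).round(4))
f=load("scene0")
for u,v in[(300,190),(320,168),(170,280),(300,300)]:print(depthpt(f,u,v).round(4))
E
```

```text
[0.4911 0.1909 0.0977]
[0.5809 0.1462 0.1029]
[ 0.4744 -0.3299  0.0037]
[ 0.2864 -0.1679 -0.0016]
[0.5523 0.0459 0.0978]
[0.5395 0.1318 0.1045]
[ 0.4744 -0.3299  0.0047]
[ 0.7389 -0.1358  0.0018]
```

View pics/tc.png

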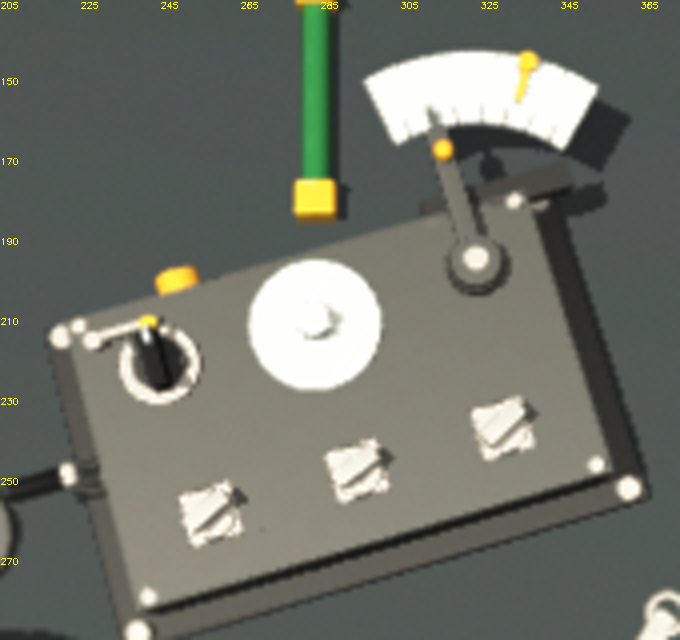

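View pics/sc.png

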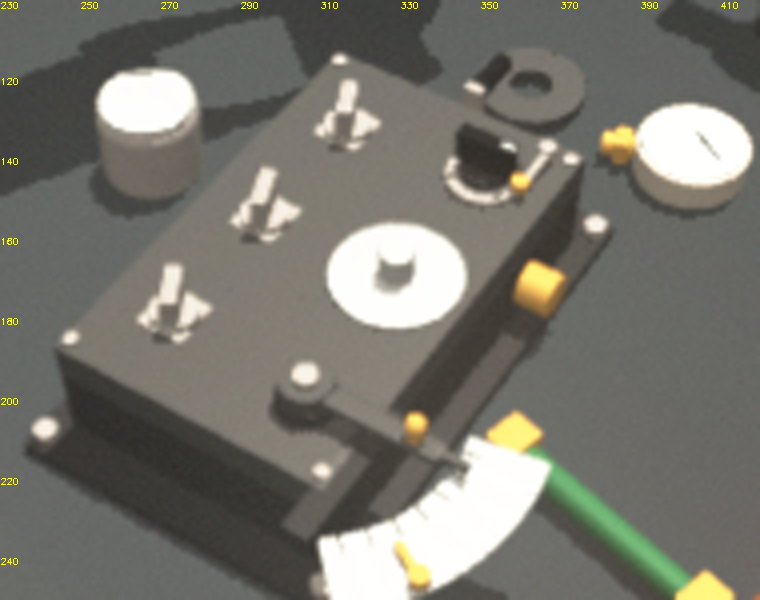

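Both crops are clear. Three plugs are locked, with bar tops in the top view at about (258.5,257.5), (294.5,247) and (331,236.5). The cap is at (284,210), the knob bar at (244.5,219), the arm stud at (316,167) and the index finger runs from (336,145) to (334,155).

```bash
cat >> h.py <<'E'
def cloud(f):
    v,u=np.mgrid[0:400,0:640]; c,d=ray(f,np.c_[u.ravel(),v.ravel()])
    return (c+d*f["range_z"].reshape(-1,1)).reshape(400,640,3)
def circ(f,mask,z):
    c=max(cv2.findContours(mask.astype(np.uint8),cv2.RETR_EXTERNAL,cv2.CHAIN_APPROX_NONE)[0],key=cv2.contourArea)
    (x,y),r=cv2.minEnclosingCircle(c); e=cv2.fitEllipse(c); return onz(f,e[0],z)[0],e
def bars(f,P,zlo,zhi,lo,hi,amin=4):
    m=((P[...,2]>zlo)&(P[...,2]<zhi)&(P[...,:2]>lo).all(-1)&(P[...,:2]<hi).all(-1)).astype(np.uint8)
    n,l,st,ce=cv2.connectedComponentsWithStats(m,connectivity=8); out=[]
    for i in range(1,n):
        if st[i,4]<amin: continue
        q=P[l==i]; w,V=np.linalg.eigh(np.cov(q[:,:2].T)); a=V[:,1]
        out.append((q.mean(0),ce[i],st[i,4],np.degrees(np.arctan2(a[1],a[0])),2*np.sqrt(3*w)))
    return out
E
python3 - <<'E'
from h import *
np.set_printoptions(precision=4,suppress=True)
for n in("top0","scene0"):
    f=load(n);P=cloud(f);hsv=cv2.cvtColor(f["color"],cv2.COLOR_RGB2HSV)
    print(n)
    for b in bars(f,P,.112,.2,(.35,-.08),(.75,.32)): print("hi",*b)
    for b in bars(f,P,.01,.045,(.35,-.47),(.65,-.2),100): print("tray",*b)
    m=(hsv[...,2]>170)&(hsv[...,1]<60)&(np.linalg.norm(P[...,:2]-[.555,.14],axis=-1)<.08)&(P[...,2]>.098)
    print("cap",*circ(f,m,.102))
    br=((hsv[...,0]>12)&(hsv[...,0]<35)&(hsv[...,1]>120)&(hsv[...,2]>110)).astype(np.uint8)
    N,l,st,ce=cv2.connectedComponentsWithStats(br)
    for i in range(1,N):
        p=np.median(P[l==i],axis=0)
        if st[i,4]>3 and .5<p[0]<.8 and -.05<p[1]<.3: print("brass",ce[i],st[i],p)
    if n=="top0":
        q=P[(np.abs(P[...,2]-.098)<.003)&(P[...,0]>.35)&(P[...,0]<.75)&(P[...,1]>-.1)&(P[...,1]<.35)][:,:2]
        r=cv2.minAreaRect(q.astype(np.float32)); print("deck",r, len(q))
E
```

```text
top0
hi [ 0.7339 -0.014   0.1162] [336.4375 144.875 ] 16 -176.9569412934056 [0.0113 0.0142]
hi [0.623  0.0415 0.1215] [320.0131 183.2876] 306 -167.97196974762196 [0.0237 0.1291]
hi [0.5555 0.1486 0.1247] [283.0588 209.3971] 68 -177.37893721056855 [0.0217 0.0227]
hi [0.5363 0.2588 0.1295] [243.2406 218.8271] 133 -160.87246005797408 [0.0237 0.0497]
hi [0.5543 0.3044 0.1139] [227.6 214.6] 10 132.2817549477855 [0.0087 0.0146]
hi [0.5595 0.2886 0.1132] [233.2 212.4] 5 102.59715046493378 [0.0037 0.0126]
hi [0.4734 0.0241 0.1255] [330.4154 235.5538] 65 130.5766527291775 [0.0127 0.0359]
hi [0.4513 0.1261 0.1261] [293.5079 246.3492] 63 122.95198458766131 [0.0127 0.0343]
hi [0.4285 0.229  0.1269] [255.9844 257.4531] 64 126.04523296820739 [0.0129 0.0345]
tray [ 0.6349 -0.3025  0.0328] [433.6343 178.5821] 134 84.30202406470633 [0.0293 0.04  ]
tray [ 0.4757 -0.3352  0.0246] [450.4396 230.5891] 662 75.46225589893008 [0.2357 0.31  ]
cap [0.556 0.15  0.102] ((283.1828308105469, 210.82684326171875), (31.68043327331543, 32.31310272216797), 74.04412841796875)
brass [336.129  146.7419] [334 143   6  12 
[... 988 characters left out ...]
09 -166.5945823960447 [0.0236 0.134 ]
hi [ 0.7311 -0.0151  0.1155] [333.8205 242.6154] 39 160.96182388040557 [0.0121 0.0273]
tray [ 0.4725 -0.336   0.0236] [165.1381 278.7434] 1434 48.35981893742616 [0.2641 0.269 ]
cap [0.5559 0.1487 0.102 ] ((328.8020935058594, 168.51795959472656), (25.725854873657227, 34.36888122558594), 90.5567855834961)
brass [359.4211 145.    ] [357 143   6   5  19] [0.5617 0.264  0.1126]
brass [364.3175 171.2143] [359 165  12  14 126] [0.6031 0.2443 0.0519]
brass [333.6    206.0571] [331 203   6   8  35] [0.6683 0.0483 0.1369]
brass [358.5325 207.6494] [352 203  13  10  77] [0.6662 0.1495 0.031 ]
brass [333.069  242.3103] [329 237   8  10  29] [ 0.7318 -0.0157  0.1152]
```

```bash
cat >> h.py <<'E'
YAW=12.4; c_,s_=np.cos(np.radians(YAW)),np.sin(np.radians(YAW)); RR=np.array([[c_,-s_],[s_,c_]])
CAP=np.array([.556,.1494]); ORG=CAP-RR@[.052,0]
def reg(x,y): return ORG+RR@[x,y]
def ori(yaw): return [180,0,yaw]
def line(xy,z,yaw=None,rate=.15): arm.servo_line([xy[0],xy[1],z],None if yaw is None else ori(yaw),rate)
def over(xy,z,yaw): arm.move_to([xy[0],xy[1],z],ori(yaw))
def st(msg=""):
    s=arm.sense(); print(msg,round(s["time_s"],1),s["position"].round(4),"yaw",s["tool_rot"][2].round(1),"F",s["ft_force"].round(1),"T",s["torque"].round(2),"w",round(s["grip_width"],4),"g",round(s["grasp_force"],1)); return s
def twist(xy,z,y0,y1,step=15,rate=.03):
    n=int(np.ceil(abs(y1-y0)/step))
    for y in np.linspace(y0,y1,n+1)[1:]: arm.servo_line([xy[0],xy[1],z],ori(y),rate)
E
python3 - <<'E'
from h import *
print(ORG,reg(.055,.112),reg(.06,-.12))
k=np.array([.536,.2585])
over(k,.25,197); arm.command_gripper(.045,40)
line(k,.175); line(k,.136,rate=.06); st("down")
arm.command_gripper(0,30); st("grip")
E
```

```text
[0.50521304 0.13823376] [0.53487966 0.2594315 ] [0.58958162 0.03391721]
down 3.6 [0.5362 0.2586 0.1361] yaw -163.0 F [-0.2 -0.2 -0.1] T [ 0.04  0.02 -0.05] w 0.0453 g 0.0
grip 4.0 [0.5362 0.2586 0.1364] yaw -163.0 F [-0.9 -0.6  5.8] T [-0.01  0.17 -0.46] w 0.0132 g 29.0
```

```bash
python3 - <<'E'
from h import *
k=np.array([.5355,.259])
for y in (182,167,155,147.5):
    line(k,.136,y,.03); st(y)
arm.command_gripper(.045); arm.pause(.3); st("open")
line(k,.2); 
over([.45,.33],.3,147)
f=grab("top","t1");P=cloud(f)
for b in bars(f,P,.112,.2,(.35,-.08),(.75,.32)): print("hi",b[0].round(4),b[3])
crop(f,205,130,170,150,4,"t1")
E
```

```text
182 4.4 [0.5362 0.2585 0.1364] yaw -178.0 F [ 2.6 -6.3  3.4] T [-1.08 -0.58  0.06] w 0.0127 g 29.7
167 4.8 [0.5362 0.2581 0.1364] yaw 167.0 F [  2.5 -10.3   5.7] T [-1.64 -0.53  0.04] w 0.0123 g 29.9
155 5.2 [0.5361 0.2578 0.1364] yaw 155.0 F [  3.3 -12.    5.9] T [-2.06 -0.49 -0.24] w 0.0121 g 30.6
147.5 5.5 [0.536  0.2577 0.1363] yaw 147.4 F [  3.5 -13.6   5.8] T [-2.23 -0.46 -0.21] w 0.0123 g 18.8
open 6.2 [0.5355 0.259  0.136 ] yaw 147.5 F [-0.2  0.4 -0.1] T [0.02 0.03 0.03] w 0.0453 g 0.0
hi [ 0.7345 -0.0139  0.1159] -174.50289143298207
hi [0.6228 0.0414 0.1216] -168.06055149107587
hi [0.5556 0.1486 0.1241] -173.74873491473627
hi [0.5623 0.2725 0.1143] 101.07574005217063
hi [0.5336 0.2574 0.1297] 149.20975758870324
hi [0.5542 0.3032 0.1141] 129.8664261175164
hi [0.4737 0.024  0.1258] 129.9902756220886
hi [0.4513 0.1259 0.1261] 123.59272662976186
hi [0.4284 0.229  0.1262] 126.25687572053522
```

View pics/t1.png

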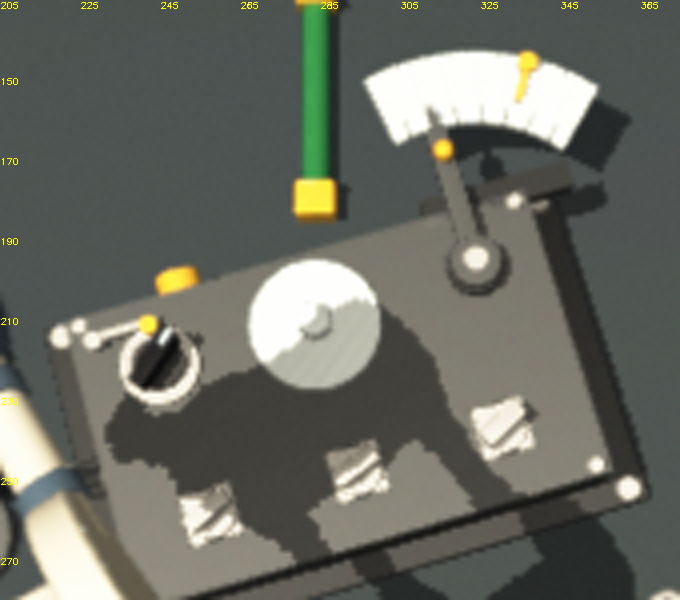

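The picture shows the clutch bar turned about 50° clockwise, at (244,219), so it is released. The arm stud is unchanged at (315,167). Next I'll measure the tray and pull the first plug.

```bash
cat >> h.py <<'E'
def tray(f):
    P=cloud(f); g=cv2.cvtColor(f["color"],cv2.COLOR_RGB2GRAY)
    m=((g>120)&(P[...,0]>.3)&(P[...,0]<.62)&(P[...,1]<-.14)&(P[...,1]>-.52)&(P[...,2]<.08)).astype(np.uint8)
    m=cv2.morphologyEx(m,cv2.MORPH_CLOSE,np.ones((5,5),np.uint8))
    c=max(cv2.findContours(m,cv2.RETR_EXTERNAL,cv2.CHAIN_APPROX_NONE)[0],key=cv2.contourArea)
    q=onz(f,c.reshape(-1,2),.03)[:,:2]; (x,y),(w,h),a=cv2.minAreaRect((q*1000).astype(np.float32))
    if w>h: a-=90; w,h=h,w
    return np.array([x,y])/1000,(a+90)%180-90,(w,h)
def pull(xy,th):
    """grip locked plug, bar direction th (deg, ~127), turn to open, lift"""
    over(xy,.25,th); arm.command_gripper(.04,40); line(xy,.165,rate=.2); line(xy,.127,rate=.06)
    arm.command_gripper(0,50); s=st("grip"); xy=s["position"][:2]
    twist(xy,.127,th,180+YAW,17,.04); s=st("turned"); xy=s["position"][:2]
    line(xy,.132,rate=.02); s=st("5mm up"); line(xy,.16,rate=.05); line(xy,.25,rate=.2); return st("lifted")
E
python3 - <<'E'
from h import *
for n in("t1","top0","scene0"): print(tray(load(n)))
pull(np.array([.430,.227]),127.)
E
```

```text
(array([ 0.4712746 , -0.32353128]), -12.011802673339844, (174.26931762695312, 234.41891479492188))
(array([ 0.4711904 , -0.32324347]), -12.00775146484375, (174.56719970703125, 235.52267456054688))
(array([ 0.47740359, -0.32653403]), -11.798599243164062, (189.7474365234375, 234.2486114501953))
grip 9.9 [0.4303 0.2271 0.1274] yaw 127.0 F [0.  0.9 5.7] T [-0.    0.18 -0.01] w 0.0111 g 49.2
turned 11.7 [0.4306 0.2273 0.1274] yaw -167.6 F [-0.  -0.3  5.7] T [0.07 0.03 0.02] w 0.0111 g 49.3
5mm up 12.1 [0.4307 0.2273 0.1321] yaw -167.6 F [ 0.2 -0.9 -1.9] T [-0.   -0.01 -0.03] w 0.0108 g 48.7
lifted 13.4 [0.4302 0.2271 0.2491] yaw -167.6 F [ 0.4  0.5 -2. ] T [0.01 0.02 0.03] w 0.011 g 48.7
```

```bash
cat >> h.py <<'E'
def place(off,tag):
    """off: (x,y) in tray frame"""
    f=grab("top",tag); t,a,d=tray(f); print("tray",t.round(4),round(a,1),np.round(d))
    c,s=np.cos(np.radians(a)),np.sin(np.radians(a)); p=t+np.array([[c,-s],[s,c]])@off
    over(p,.2,150); s0=st("above tray"); line(p,.09,rate=.2); line(p,.055,rate=.08); st("in tray")
    arm.command_gripper(.04); arm.pause(.2); line(p,.12,rate=.15); line(p,.25,rate=.3); st("out")
E
python3 - <<'E'
from h import *
place([0,.06],"p1")
pull(np.array([.4527,.1243]),122.5)
E
```

```text
tray [ 0.4712 -0.3234] -12.2 [174. 235.]
above tray 15.2 [ 0.4843 -0.2638  0.2   ] yaw 150.1 F [-0.   1.3 -1.8] T [-0.03 -0.02  0.06] w 0.0111 g 48.7
in tray 16.5 [ 0.4841 -0.2648  0.0552] yaw 150.0 F [ 0.6 -0.1 -1.4] T [-0.01  0.01 -0.02] w 0.0108 g 48.7
out 18.3 [ 0.4837 -0.2646  0.2494] yaw 150.0 F [ 0.4 -0.3 -1.1] T [-0.    0.02 -0.03] w 0.0402 g 0.0
grip 21.7 [0.4529 0.1244 0.1274] yaw 122.5 F [-0.4 -0.4  6.1] T [ 0.01  0.16 -0.04] w 0.0107 g 48.9
turned 23.6 [0.4533 0.1244 0.1274] yaw -167.8 F [-0.8 -0.5  7. ] T [0.01 0.04 0.07] w 0.0108 g 49.1
5mm up 24.0 [0.4533 0.1244 0.1321] yaw -167.6 F [ 0.2  0.3 -0.5] T [-0.02  0.01  0.01] w 0.0108 g 48.7
lifted 25.3 [0.4528 0.1244 0.2491] yaw -167.6 F [-0.5 -0.1 -0.9] T [-0.    0.01 -0.03] w 0.0107 g 48.7
```

```bash
python3 - <<'E'
from h import *
place([0,0],"p2")
pull(np.array([.475,.0223]),128.)
place([0,-.06],"p3")
over([.3,.35],.3,150)
for n in("top","scene"):
    f=grab(n,"a_"+n);P=cloud(f);t,a,d=tray(f);print(t,a,d)
    for b in bars(f,P,.02,.08,t-.13,t+.13,6): print("tr",b[0].round(4),b[2],b[3].round(0),b[4].round(3))
    for b in bars(f,P,.112,.2,(.35,-.08),(.75,.32)): print("hi",b[0].round(4),b[3])
a=load("a_top");b=load("a_scene")
im=np.vstack([cv2.resize(a["color"][130:290,205:500],None,fx=2,fy=2),cv2.resize(b["color"][100:370,100:395],None,fx=2,fy=2)[:, :]])[:860]
im=cv2.resize(a["color"][130:290,205:500],None,fx=2.6,fy=2.6,interpolation=2);cv2.imwrite("pics/a.png",im[:,:,::-1])
E
```

```text
tray [ 0.4712 -0.3232] -12.0 [175. 236.]
above tray 27.0 [ 0.4716 -0.3223  0.2   ] yaw 150.1 F [ 1.1  1.  -2. ] T [-0.02  0.04  0.03] w 0.0105 g 48.7
in tray 28.3 [ 0.4712 -0.3233  0.0551] yaw 150.0 F [ 0.1 -0.5 -0.1] T [ 0.04 -0.02  0.03] w 0.0108 g 48.8
out 30.1 [ 0.471  -0.323   0.2493] yaw 150.0 F [-0.7  0.3 -0.4] T [0.02 0.   0.01] w 0.04 g 0.0
grip 33.3 [0.4752 0.0223 0.1274] yaw 128.0 F [-1.9  0.   4.9] T [-0.    0.17  0.03] w 0.0112 g 48.9
turned 35.0 [0.4755 0.0223 0.1274] yaw -167.8 F [-0.2  0.1  6.5] T [0.05 0.05 0.05] w 0.0109 g 49.1
5mm up 35.4 [0.4755 0.0223 0.1321] yaw -167.6 F [-1.1  0.3 -1.6] T [-0.01  0.01 -0.04] w 0.0109 g 48.7
lifted 36.8 [0.4751 0.0223 0.2491] yaw -167.6 F [-0.2 -0.1 -1.2] T [-0.    0.02  0.04] w 0.0105 g 48.7
tray [ 0.4707 -0.3236] -12.1 [173. 233.]
above tray 38.3 [ 0.4586 -0.3812  0.2001] yaw 150.1 F [ 0.6  0.7 -0.8] T [ 0.04 -0.   -0.03] w 0.0104 g 48.7
in tray 39.6 [ 0.458  -0.3822  0.0547] yaw 150.0 F [ 0.   0.6 -0.6] T [-0.04 -0.05 -0.04] w 0.0111 g 48.7
out 41.4 [ 0.4579 -0.382   0.2494] yaw 150.0 F [-0.2  0.6 -1.2] T [0.01 0.01 0.03] w 0
[... 487 characters left out ...]
31
hi [0.5341 0.2576 0.1291] 150.8040439269364
hi [0.5542 0.3003 0.1145] 178.2771139506697
[ 0.47740359 -0.32653403] -11.798599243164062 (189.7474365234375, 234.2486114501953)
tr [ 0.4734 -0.335   0.0278] 969 72.0 [0.26  0.279]
tr [ 0.4864 -0.2633  0.0426] 167 140.0 [0.025 0.035]
tr [ 0.4737 -0.3213  0.0419] 166 141.0 [0.022 0.035]
tr [ 0.461  -0.3809  0.0422] 198 139.0 [0.024 0.035]
hi [0.539  0.2534 0.1266] 151.1610690622656
hi [0.5549 0.303  0.1139] 88.881781884529
hi [0.5613 0.2836 0.113 ] 80.10322393354836
hi [0.5627 0.2656 0.1134] 108.87286789410753
hi [0.5581 0.1448 0.1233] 59.543693229781674
hi [0.6301 0.0384 0.1222] -166.54456329087688
hi [ 0.7333 -0.0157  0.1155] 145.62148356970545
```

View pics/a.png

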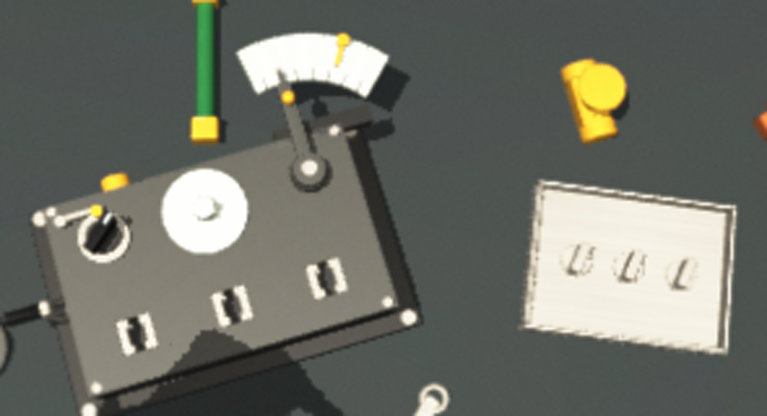

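All three plugs stand upright in the tray, at (580,258), (630,266) and (683,272) in the picture. The ports are empty and the cap is at (205,208). Next is the cap, set aside on the deck.

```bash
cat >> h.py <<'E'
def brass(f,exp,z,r=.03):
    h=cv2.cvtColor(f["color"],cv2.COLOR_RGB2HSV); m=((h[...,0]>12)&(h[...,0]<35)&(h[...,1]>120)&(h[...,2]>100)).astype(np.uint8)
    N,l,s,ce=cv2.connectedComponentsWithStats(m); ok=[(np.linalg.norm(onz(f,ce[i],z)[0,:2]-exp),i) for i in range(1,N) if s[i,4]>5]
    d,i=min(ok); return ce[i] if d<r else None
E
cat > cap.py <<'E'
from h import *
E
python3 - <<'E'
from h import *
a=load("top0");b=load("scene0")
print("shaft",tri(a,[324,194.5],b,[305.5,193.5]))
I=tri(a,brass(a,[.731,-.014],.115),b,brass(b,[.731,-.014],.115)); S=tri(a,brass(a,[.667,.05],.137),b,brass(b,[.667,.05],.137))
C=[CAP,0];sh=reg(.06,-.12)
print(I,S)
for p in(I,S): d=p[0][:2]-sh; print(np.degrees(np.arctan2(d[1],d[0])),np.linalg.norm(d))
c=np.array([.556,.149]);park=reg(-.06,.05)
over(c,.25,215);arm.command_gripper(.05,40);line(c,.17,rate=.2);line(c,.1245,rate=.06);arm.command_gripper(0,40);st("capgrip")
line(c,.135,rate=.03);line(c,.18,rate=.1);st("lift")
line(park,.18);line(park,.14,rate=.1);line(park,.1305,rate=.03);st("park");arm.command_gripper(.05);line(park,.18);
over([.35,.33],.3,190)
f=grab("top","t2");g=grab("scene","s2");crop(f,205,130,170,150,4,"t2")
print(load("t2")["range_z"].shape)
E
```

```text
shaft (array([0.58834519, 0.03260836, 0.12744157]), np.float64(0.0006470903165152334))
(array([ 0.72884204, -0.01367269,  0.11290803]), np.float64(0.00208269246628361)) (array([0.66709708, 0.05088495, 0.13285289]), np.float64(0.0009255333986059801))
-18.866997893703537 0.1471674682471679
12.347010785376801 0.07935081037684266
capgrip 47.7 [0.5562 0.149  0.125 ] yaw -145.0 F [-1.1 -0.3  6.1] T [-0.01  0.24 -0.  ] w 0.0223 g 39.0
lift 48.8 [0.5557 0.149  0.1797] yaw -145.0 F [-0.6 -1.  -1.5] T [ 0.02  0.07 -0.05] w 0.0223 g 39.2
park 50.8 [0.4358 0.1742 0.1305] yaw -145.0 F [-0.1  1.7 -1.3] T [ 0.01 -0.01  0.05] w 0.0223 g 39.2
(400, 640)
```

View pics/t2.png

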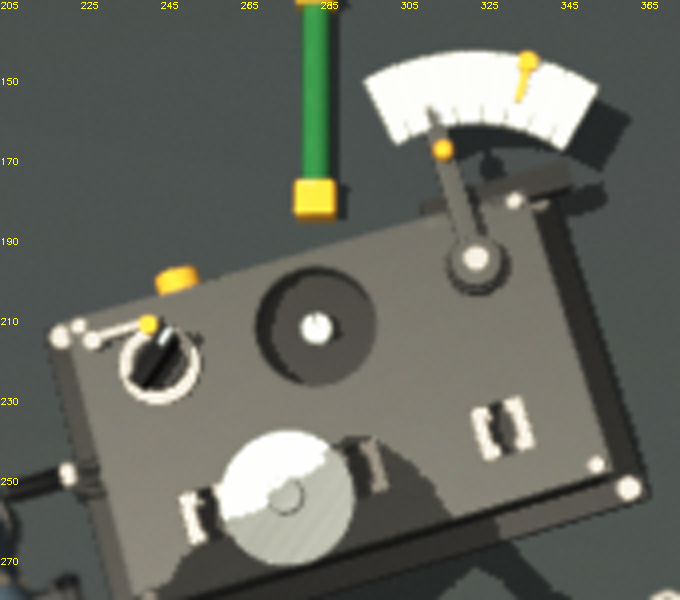

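The cap is parked flat at (277,253), and the well is open with the trim knob at about (284,212).

```bash
python3 - <<'E'
from h import *
uv=[]
for n in("t2","s2"):
    f=load(n);g=cv2.cvtColor(f["color"],cv2.COLOR_RGB2GRAY);P=proj(f,[*reg(.052,0),.09])[0].round().astype(int)
    m=np.zeros((400,640),np.uint8);cv2.circle(m,tuple(int(i) for i in P),10,1,-1);m&=(g>160).astype(np.uint8)
    M=cv2.moments(m,True);uv.append((M["m10"]/M["m00"],M["m01"]/M["m00"]));print(P,uv[-1],M["m00"],onz(f,uv[-1],.09))
print(tri(load("t2"),uv[0],load("s2"),uv[1]))
k=onz(load("t2"),uv[0],.09)[0,:2]*.5+np.array([.556,.149])*.5;print(k)
over(k,.25,250);arm.command_gripper(.036,30);line(k,.14,rate=.2);line(k,.096,rate=.05);st("down")
arm.command_gripper(0,30);s=st("grip")
k=np.array(s["position"][:2])
for y in np.linspace(250,250-112,9)[1:]: line(k,.096,y,.04)
st("turned")
f=grab("top","t3");g=grab("scene","s3")
print(brass(f,[.69,.02],.137,.06),brass(g,[.69,.02],.137,.06))
crop(g,230,100,190,150,4,"s3")
E
```

```text
[284 212] (283.5869565217391, 211.7608695652174) 46.0 [[0.5555857  0.14978837 0.09      ]]
[329 171] (328.54761904761904, 171.14285714285714) 42.0 [[0.55471703 0.1492121  0.09      ]]
(array([0.55520772, 0.14936956, 0.09043445]), np.float64(0.0009614367101685883))
[0.55579285 0.14939418]
down 56.1 [0.556  0.1494 0.0962] yaw -110.0 F [-0.5  0.5 -0.1] T [-0.01 -0.04  0.04] w 0.0361 g 0.0
grip 56.4 [0.5562 0.1494 0.0964] yaw -110.0 F [ 0.8 -1.5  5.4] T [-0.26 -0.1   0.  ] w 0.0183 g 29.3
turned 59.5 [0.5567 0.1478 0.0964] yaw 138.0 F [  2.6 -18.5   8.1] T [-2.99 -0.22 -0.01] w 0.0184 g 29.7
[329.  166.5] [322.16216216 215.2972973 ]
```

View pics/s3.png

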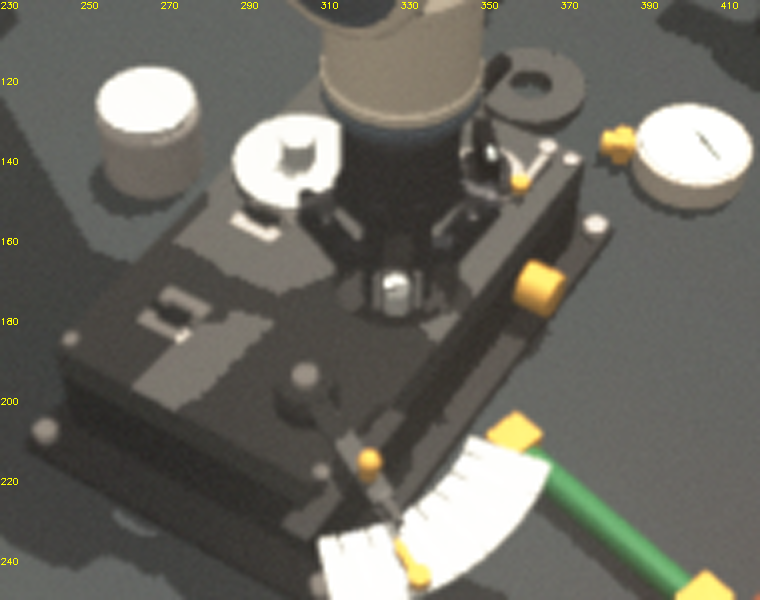

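The arm tip at (329,231) is nearly in line with the index finger (330,237)–(335,243). I'll compute the remaining angle.

```bash
cat >> h.py <<'E'
SH=(reg(.06,-.12)+[.5884,.0326])/2
def trim(tag,grabnew=True):
    f,g=(grab("top",tag+"t"),grab("scene",tag+"s")) if grabnew else (load("t3"),load("s3"))
    ang=lambda p:np.degrees(np.arctan2(p[1]-SH[1],p[0]-SH[0]))
    a=[brass(x,[.69,.0],.135,.045) for x in(f,g)]; b=[brass(x,[.731,-.014],.115,.012) for x in(load("top0"),load("scene0"))]
    S=tri(f,a[0],g,a[1]);I=tri(load("top0"),b[0],load("scene0"),b[1])
    r=[ang(S[0])-ang(I[0])]+[ang(onz(x,u,.134)[0])-ang(onz(y,v,.1135)[0]) for x,u,y,v in((f,a[0],load("top0"),b[0]),(g,a[1],load("scene0"),b[1]))]
    print("stud",S,"rem deg",np.round(r,2)); return np.mean(r)
E
python3 - <<'E'
from h import *
trim("",False)
k=arm.sense()["position"][:2]
k=k+[0,-.0]
line(k,.096,250-124.5,.04);st();trim("q1")
E
```

```text
stud (array([0.66634421, 0.01261484, 0.13198853]), np.float64(0.0008420291256540945)) rem deg [3.61 3.47 3.28]
 60.0 [0.5566 0.1474 0.0964] yaw 125.5 F [-2.  -6.1  9. ] T [-0.95  0.35 -0.05] w 0.0184 g 29.8
stud (array([0.6648963 , 0.00839975, 0.13148269]), np.float64(0.0010973554765896505)) rem deg [ 0.42  0.33 -0.06]
```

```bash
python3 - <<'E'
from h import *
arm.command_gripper(.036);k=arm.sense()["position"][:2];line(k,.16,rate=.1);line(k,.2)
park=reg(-.06,.05);w=np.array([.5564,.1482])
over(park,.2,215);arm.command_gripper(.05,40);line(park,.17);line(park,.1305,rate=.06);arm.command_gripper(0,40);st("capgrip")
line(park,.18,rate=.1);trim("q2");line(w,.18);st()
line(w,.132,rate=.08);st("a");line(w,.1275,rate=.02);st("b");line(w,.1255,rate=.02);st("c")
arm.command_gripper(.05);arm.pause(.2);st("rel");line(w,.18);over([.35,.33],.3,190)
trim("q3")
f=load("q3t");g=load("q3s")
for n,f in(("t",f),("s",g)):
    P=cloud(f);h=cv2.cvtColor(f["color"],cv2.COLOR_RGB2GRAY)
    m=(np.linalg.norm(P[...,:2]-w,axis=-1)<.06)&(P[...,2]>.0985)&(P[...,2]<.12)
    m2=(h>165)&(np.linalg.norm(P[...,:2]-w,axis=-1)<.07)&(P[...,2]>.09)
    q=P[m];A=np.c_[q[:,:2],np.ones(len(q))];print(n,circ(f,m2,.102)[0],"z med",np.median(q[:,2]),"deck",np.median(P[...,2][(np.linalg.norm(P[...,:2]-reg(-.02,-.08),axis=-1)<.02)]))
im=np.hstack([cv2.resize(load("q3t")["color"][135:275,205:355],(450,420),interpolation=2),cv2.resize(g["color"][110:250,245:360],(345,420),interpolation=2)]);cv2.imwrite("pics/q3.png",im[:,:,::-1])
E
```

```text
capgrip 64.8 [0.436  0.1743 0.131 ] yaw -145.0 F [-1.8  0.3  6.4] T [0.07 0.23 0.01] w 0.0227 g 38.8
stud (array([0.66483325, 0.00825439, 0.13150723]), np.float64(0.0007952080678664592)) rem deg [ 0.3   0.12 -0.06]
 66.5 [0.5556 0.1483 0.1798] yaw -145.0 F [ 0.  -0.7 -1.5] T [-0.01  0.04 -0.02] w 0.0225 g 39.2
a 67.2 [0.5566 0.1483 0.1323] yaw -145.0 F [ 0.2 -0.2 -2. ] T [-0.04 -0.02  0.03] w 0.0224 g 39.2
b 67.6 [0.5564 0.1482 0.1275] yaw -145.0 F [-0.1  0.2 -1.5] T [ 0.04 -0.   -0.05] w 0.0223 g 39.2
c 67.9 [0.5567 0.1482 0.126 ] yaw -145.0 F [-1.8 -0.2  7.5] T [-0.    0.32  0.  ] w 0.0227 g 40.0
rel 68.5 [0.5564 0.1482 0.1255] yaw -145.0 F [ 0.5 -0.3 -0.1] T [-0.03  0.03 -0.02] w 0.0499 g 0.0
stud (array([0.66465668, 0.00821759, 0.13196972]), np.float64(0.0009362432410807657)) rem deg [ 0.24  0.12 -0.07]
t [0.55585785 0.14951939 0.102     ] z med 0.10185183126577368 deck 0.09750527992863156
s [0.55587643 0.14844214 0.102     ] z med 0.1022204118589134 deck 0.09898142886562933
```

View pics/q3.png

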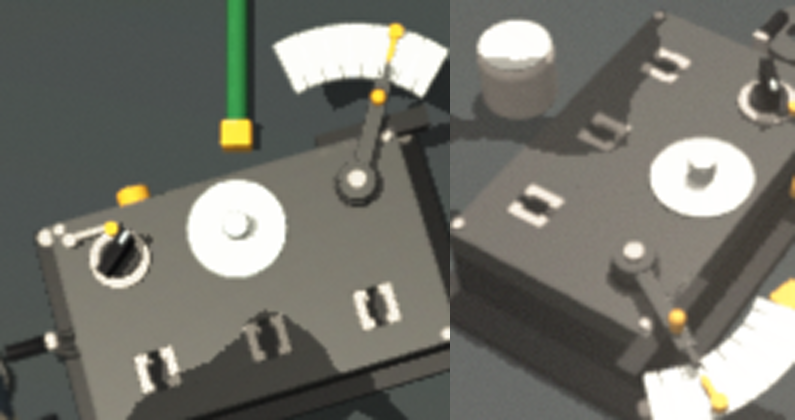

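The cap is flat at (237,228), and the arm lies in line with the index, from (357,182) through (378,97) to (396,32). The last step is to turn the clutch back.

```bash
python3 - <<'E'
from h import *
k=np.array([.536,.2578])
over(k,.25,146.5); arm.command_gripper(.045,40); line(k,.175); line(k,.136,rate=.06); arm.command_gripper(0,30); st("grip")
for y in (162,177,189,197): line(k,.136,y,.03); st(y)
arm.command_gripper(.045); arm.pause(.4); line(k,.2,rate=.1); over([.35,.33],.3,190)
trim("e")
f=load("et");P=cloud(f);t,a,d=tray(f);print(t,a,d)
for b in bars(f,P,.02,.08,t-.13,t+.13,6): print("tr",b[0].round(4),b[2])
for b in bars(f,P,.112,.2,(.45,.2),(.6,.32)): print("knob",b[0].round(4),b[3])
im=cv2.resize(f["color"][130:290,205:500],None,fx=2.6,fy=2.6,interpolation=2);cv2.imwrite("pics/e.png",im[:,:,::-1])
E
```

```text
grip 73.2 [0.5361 0.2575 0.1364] yaw 146.5 F [-0.8 -5.3  6.4] T [-0.83  0.14 -0.24] w 0.0122 g 28.7
162 73.6 [0.5364 0.2578 0.1364] yaw 161.8 F [-0.1 -2.7  6.1] T [-0.49 -0.12  0.12] w 0.0126 g 29.7
177 74.0 [0.5365 0.2581 0.1364] yaw 176.6 F [0.5 0.4 5.4] T [ 0.2  -0.22  0.13] w 0.0122 g 29.8
189 74.4 [0.5365 0.2585 0.1364] yaw -171.4 F [0.1 4.3 5.2] T [ 0.75 -0.1   0.2 ] w 0.0124 g 29.7
197 74.7 [0.5365 0.2586 0.1365] yaw -163.4 F [-0.   4.9  5.7] T [ 0.85 -0.07 -1.01] w 0.0122 g 47.1
stud (array([0.66465668, 0.00821759, 0.13196972]), np.float64(0.0009362432410807657)) rem deg [ 0.24  0.12 -0.07]
[ 0.47112671 -0.3231366 ] -12.22125244140625 (174.0265655517578, 234.16644287109375)
tr [ 0.4715 -0.3286  0.0277] 496
tr [ 0.4822 -0.2591  0.0414] 112
tr [ 0.4693 -0.318   0.0407] 116
tr [ 0.4564 -0.3766  0.0393] 108
knob [0.5357 0.2587 0.1287] -162.40122901298272
knob [0.5615 0.2821 0.1134] 120.01328916933868
knob [0.5541 0.3045 0.1135] 114.96350886202373
```

View pics/e.png

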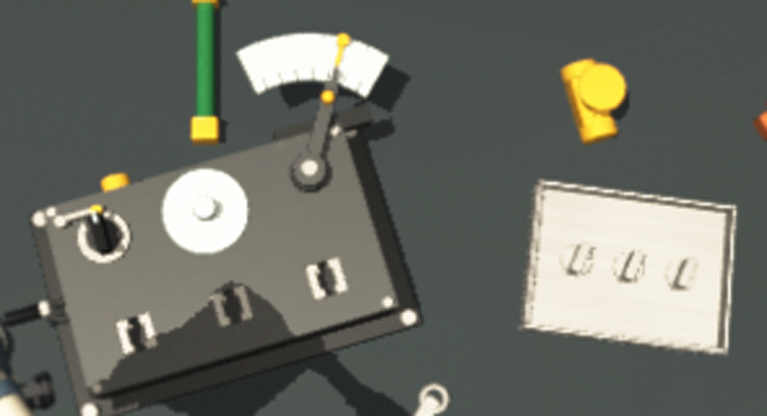

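The clutch bar is back at its starting angle at (103,235). The arm is on the index at (343,42), the cap is seated at (205,208), and all three plugs are in the tray. I'm handing in.

```bash
python3 -c "
from bench import arm
print(arm.sign_off())"
```

```text
the job is handed in; nothing more can be done
None
```

The job is handed in and all five steps were done in order: three plugs are in the tray, the arm is trimmed to within about 0.3° of the index, the cap is flat in its well and the clutch is back at engaged; sign-off gave no verdict, so this rests on my last images.

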